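# Tap a stuck casting-mould insert free

### The job

In the stained-glass shop, the terracotta insert with the green glass jewel has stuck in its steel mould frame, standing proud of it. Take the black rubber mallet (not the steel one) and tap lightly on the insert's two yellow pads, one side and then the other, a little at a time, until the insert has gone right down level with the frame; it must never tip more than 7 degrees, and nothing may touch the jewel, nor anything but the rubber mallet the insert. Then stand the mallet upright on the bench and let go, leaving the other mould, the steel mallet, the solder spool and the flux bottle as they are.

Things in the scene. Friction and masses are not known exactly. Their poses are not given: they have to be found in the camera images.
- mallet_grip (a point): Rubber mallet standing on its flat striking face: black head, a cylinder 40 mm across, 45 mm high; brown wooden handle 22 mm across above it (45 to 115 mm above the face), then a 26 mm wide end knob to 125 mm. About 0.2 kg. This point is on the handle's axis, 80 mm above the face; z points up. Strike with the flat underside, handle upright, gripped from above.
- pad_a (a point): Centre of the top of the yellow tapping pad (disc 32 mm across, 3 mm thick) near the insert's +y end; z normal to the insert's top, y along it from pad_b to pad_a. Pad tops are 75 to 82 mm above the bench at the start and 58 mm at the bottom stop, with the insert level with the frame.
- pad_b (a point): Centre of the top of the other yellow pad, near the insert's -y end, 140 mm from pad_a; same axes and heights.
- jewel: Green glass dome on the middle of the stuck insert, half-way between the pads: 56 mm across, 14 mm high; origin at the centre of its underside, on the insert's top face. Not to be touched.
- insert: Stuck terracotta block, 80 x 198 x 25 mm, in a fixed dark steel frame 120 x 250 mm, 55 mm high. Carries pads and jewel. Pressed on a pad, that end alone goes down (about 5 N slowly, more if fast) and stays; the other end stays put. Origin on its top face under pad_b, z normal to the face, y towards pad_a.
- spare_mould: A second, like mould, fixed, whose insert (amber jewel) is already down level. Leave it alone. Origin at the centre of its underside, y along its 250 mm length.
- steel_mallet: Bystander of the same shape as the rubber mallet but with a bright steel head and a red handle; origin at the centre of its underside. Leave it standing.
- spool: Bystander: silvery solder spool standing on end, 48 mm across, 42 mm high, origin under its centre.
- flux: Bystander: orange flux bottle, 48 mm across, 110 mm high, origin under its centre.
Things that resemble listed ones, but are neither listed nor needed, are in the scene too. Leave any blue or purple look-alike of the part that bears mallet_grip alone.

How it is judged:
By the outcome, as a careful person would: the job done as asked, in the order asked, and still so for the second after the job is handed in, with the robot touching nothing.
It also fails if it takes over 67 s, if anything falls off the work surface, if the arm or the gripper's body presses on something with over 40 N, if the wrist force passes 120 N, or if a joint passes its speed limit or range.

### The arm

A 6-joint arm with a two-finger parallel gripper is mounted at the origin on the work surface. World frame = base frame: x ahead of the robot, y to its left, z up, the work surface at z = 0. Lengths are in m, angles in degrees, forces in N, time in s.
With the tool pointing down it reaches from about 0.3 to 1 m from the base axis. Payload 5.1 kg.
Tool frame: the origin (TCP) lies midway between the tips of the shut fingers; the grasp point (between the pads) lies 19 mm behind it; z points along the fingers, y is the direction in which the jaws open and shut (so a half turn about z gives the same grasp; the last joint's range is limited). The gripper opens to 95 mm and grips with 3 to 60 N. Pads are 20 mm wide; open, the fingers measure 119 mm over their backs; the gripper's body (75 mm by 180 mm) begins 59 mm behind the grasp point.
Start: joints at [71.07, 7.093, 94.555, -0, 78.352, -4.733], TCP at [0.159, 0.63, 0.215] pointing down, gripper open.
Joint ranges: [-149.61, 149.61], [-58.7, 133.49], [1.44, 155.28], [-77.14, 257.14], [18.33, 153.61], [-166.67, 166.67]. Speed limits (degrees/s): [147.25, 147.25, 180, 180, 180, 180].

### API

Orientations are given as a 3x3 rotation matrix whose columns are the frame's x, y, z axes.
In Python, from bench import monitor, eyes, workorder gives the robot as it stands.
- The arm moves only by the shell command python3 -m crank 'ROWS' [OPENING]. ROWS is text: rows parted by semicolons, each of 4 numbers parted by spaces: the shift along the world's x, y, z in m, then the turn about the world's z in degrees. A call has 1 to 5 rows; each row is the pose to reach, as a shift and turn from the pose commanded when the call began; what a row does not reach only later rows make up. A row lasts 1/12 s, in which the tool goes at most 41.7 mm and 7.16 degrees, less where a joint would pass 70% of its speed; a pose out of reach is approached as far as the arm can. A call with a gripper value outside its range is refused whole. OPENING is the finger opening in m, from 0 to 0.0951, set as the call begins (- or left out, the last holds). The fingers move at their own pace and stop on an object; the grip force is fixed at half the most. Time passes only in rows, so rows that repeat a pose let the fingers close. It gives the time, the measured TCP pose, the force and the opening at its end, in the units of the state.
- monitor.sense(): the state, without advancing time (a new reading comes with each control period).
- eyes.get_image(name): name is "side" or "top" or "wrist"; returns the picture (420x560x3 uint8, red, green, blue); there is no depth.
- eyes.camera_model(name): a dict with "intrinsics" (3x3 intrinsics, pixels), "rvec" (rotation vector, rad) and "tvec" (3), from world to camera coordinates, as OpenCV has them; the wrist camera has in their place "mount" (4x4, takes a point from camera to tool coordinates, whose origin is the TCP and whose axes are the flange's). Camera axes: x right, y down, z forward; pixel columns grow to the right and rows downward; lengths in m; the calibration is good to about 2 mm. The wrist camera is an equidistant fisheye: a pixel r from the principal point sees the ray r / f radians off the axis. A picture is of the moment at which its call begins: read the wrist's pose just before it. camera_model takes no time and is no camera call.
- workorder.finish_job(): hands the job in, once; it reports no verdict.
The state is a dict: "clock": time; "qpos": joint angles; "qvel": joint speeds; "tau": joint torques, N m; "ee_pos": TCP position; "orientation": TCP orientation; "wrist_force": force on the tool from outside, world axes, zero at the start; "wrist_torque": the same for the moment, N m; "opening": finger opening in m.
Only numpy, scipy, OpenCV 4.12 (cv2) and the standard library are available. Lean on these libraries where they do the work, as an engineer would, in place of code of your own. Each camera call takes 0.05 s, during which the arm holds its last target.

## Working session

There is one attempt and no reset: what is moved stays moved. The work goes in short steps, Python scripts to look and compute and a shell command to move; the robot and the scene stay as the last step left them, time stands still between calls to the robot, and variables do not carry over. Pictures are saved under pics/ and viewed, and the job is handed in when it is done.

```bash
ls; mkdir -p pics; python3 - <<'E'
from bench import monitor, eyes
import cv2
s=monitor.sense(); print({k:s[k] for k in('clock','ee_pos','orientation','wrist_force','opening')})
for n in("side","top","wrist"):
    cv2.imwrite(f"pics/{n}0.png",eyes.get_image(n)[:,:,::-1])
    print(n,eyes.camera_model(n))
E
```

```text
pics
{'clock': 0.0, 'ee_pos': array([0.15923259, 0.62952835, 0.21337752]), 'orientation': array([[-9.69463234e-01,  2.45235861e-01, -6.40316739e-04],
       [ 2.45236663e-01,  9.69461167e-01, -2.00629529e-03],
       [ 1.28746659e-04, -2.10205866e-03, -9.99997782e-01]]), 'wrist_force': array([ 0.41970141, -1.08323667, -0.10954457]), 'opening': 0.0948963644813312}
side {'intrinsics': array([[382.58633725,   0.        , 276.19874805],
       [  0.        , 382.58633725, 207.44345974],
       [  0.        ,   0.        ,   1.        ]]), 'rvec': array([ 2.03450586, -0.3236132 ,  0.18335301]), 'tvec': array([-0.54542856,  0.17448076,  0.63436544])}
top {'intrinsics': array([[395.79275161,   0.        , 285.45051436],
       [  0.        , 395.79275161, 217.56363522],
       [  0.        ,   0.        ,   1.        ]]), 'rvec': array([ 2.23103175, -1.96572675,  0.2139479 ]), 'tvec': array([-0.06766574,  0.5493269 ,  0.81758558])}
wrist {'intrinsics': array([[325.1922621 ,   0.        , 277.73901244],
       [  0.        , 325.1922621 , 209.31371825],
       [  0.        ,   0.        ,   1.        ]]), 'mount': array([[ 5.44652885e-04, -9.61886958e-01, -2.73446856e-01,
         7.79836363e-02],
       [ 9.99998660e-01,  9.46072269e-04, -1.33613685e-03,
        -2.07352375e-04],
       [ 1.54391310e-03, -2.73445762e-01,  9.61886184e-01,
        -1.70589292e-01],
       [ 0.00000000e+00,  0.00000000e+00,  0.00000000e+00,
         1.00000000e+00]])}
```

View pics/side0.png

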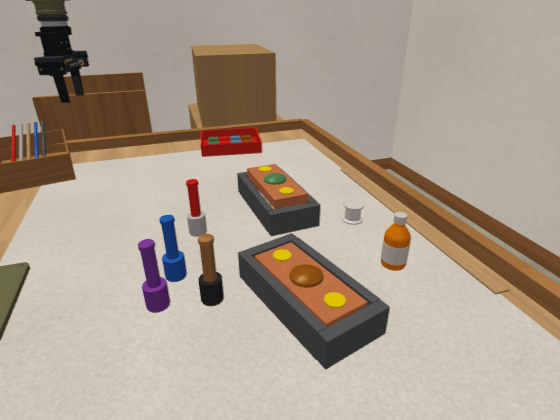

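View pics/top0.png

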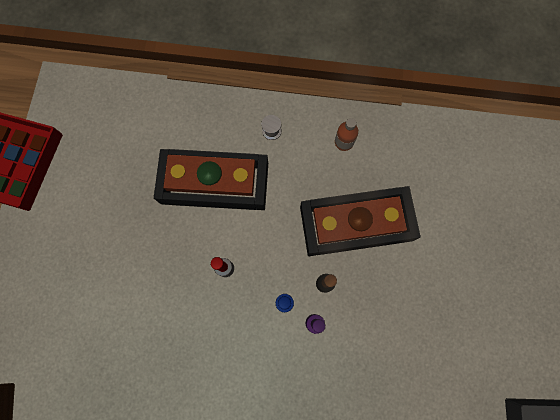

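View pics/wrist0.png

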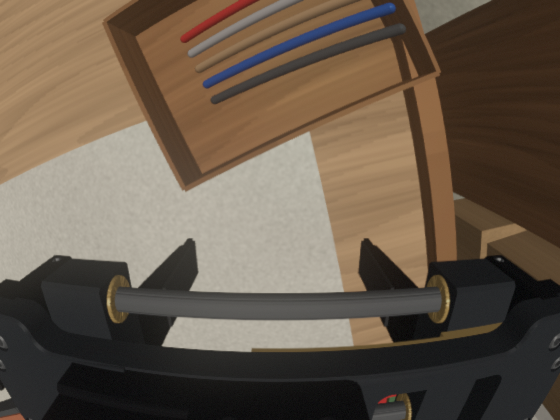

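The side view shows the black/brown rubber mallet at (210,270) and the green-jewel mould at (277,190), with yellow pads at (265,168) and (287,190). The top view has the mallet at (326,283) and the pads at (178,171) and (240,175). Next I'll triangulate these.

```bash
cat > h.py <<'E'
import numpy as np, cv2
from bench import monitor, eyes
def cam(n):
    m=eyes.camera_model(n); R=cv2.Rodrigues(np.array(m['rvec']))[0]; return m['intrinsics'],R,np.array(m['tvec']).ravel()
def ray(n,p):
    K,R,t=cam(n); d=R.T@np.linalg.inv(K)@np.array([p[0],p[1],1.]); return -R.T@t,d/np.linalg.norm(d)
def plane(n,p,z):
    c,d=ray(n,p); return c+d*(z-c[2])/d[2]
def tri(a,b):
    P=[];
    (c1,d1),(c2,d2)=ray('top',a),ray('side',b)
    s=np.linalg.lstsq(np.c_[d1,-d2],c2-c1,rcond=None)[0]
    p,q=c1+s[0]*d1,c2+s[1]*d2; return (p+q)/2,np.linalg.norm(p-q)
def proj(n,X):
    K,R,t=cam(n); x=K@(R@np.array(X)+t); return x[:2]/x[2]
def blobs(im,lo,hi,roi,amin=8):
    hsv=cv2.cvtColor(im,cv2.COLOR_RGB2HSV); m=cv2.inRange(hsv,lo,hi)
    x0,y0,x1,y1=roi; M=np.zeros_like(m); M[y0:y1,x0:x1]=m[y0:y1,x0:x1]
    n,l,st,c=cv2.connectedComponentsWithStats(M)
    return [(c[i].round(2).tolist(),st[i].tolist()) for i in range(1,n) if st[i][4]>=amin]
E
python3 - <<'E'
from h import *
t=cv2.imread('pics/top0.png')[:,:,::-1].copy(); s=cv2.imread('pics/side0.png')[:,:,::-1].copy()
yl=((22,180,90),(34,255,255))
a=blobs(t,*yl,(140,140,440,260)); b=blobs(s,*yl,(230,140,400,320)); 
print(a);print(b)
gr=((45,60,20),(85,255,255))
print('jewel',blobs(t,*gr,(150,140,280,220)),blobs(s,*gr,(230,150,330,230)))
print('mal t',blobs(t,(5,60,60),(20,255,255),(305,265,350,300)), blobs(t,(0,0,0),(180,255,55),(305,265,350,300)))
print('mal s',blobs(s,(5,60,40),(20,255,255),(190,225,230,310)), blobs(s,(0,0,0),(180,255,60),(190,225,230,310)))
big=lambda im,x0,y0,x1,y1,n,k:cv2.imwrite(n,cv2.resize(im[y0:y1,x0:x1,::-1],None,fx=k,fy=k,interpolation=cv2.INTER_CUBIC))
big(t,140,100,440,340,'pics/tz.png',2.6); big(s,130,140,430,340,'pics/sz.png',2.6)
E
```

```text
[([177.39, 170.93], [171, 165, 14, 13, 147]), ([240.07, 174.51], [234, 168, 13, 14, 142]), ([390.93, 214.04], [384, 208, 14, 13, 145]), ([325.12, 222.51], [323, 217, 6, 12, 41])]
[([264.6, 168.47], [259, 166, 12, 6, 57]), ([285.79, 190.16], [279, 187, 15, 7, 82]), ([281.66, 254.86], [273, 250, 18, 11, 166]), ([334.41, 299.6], [324, 292, 22, 16, 273])]
jewel [([208.62, 172.95], [197, 162, 24, 23, 447])] [([274.43, 178.22], [264, 173, 22, 11, 187])]
mal t [([330.14, 280.37], [324, 274, 13, 13, 125])] [([322.69, 284.04], [316, 274, 19, 18, 175])]
mal s [([207.31, 257.25], [198, 233, 19, 50, 661])] [([210.95, 290.71], [199, 272, 24, 34, 561])]
```

View pics/tz.png

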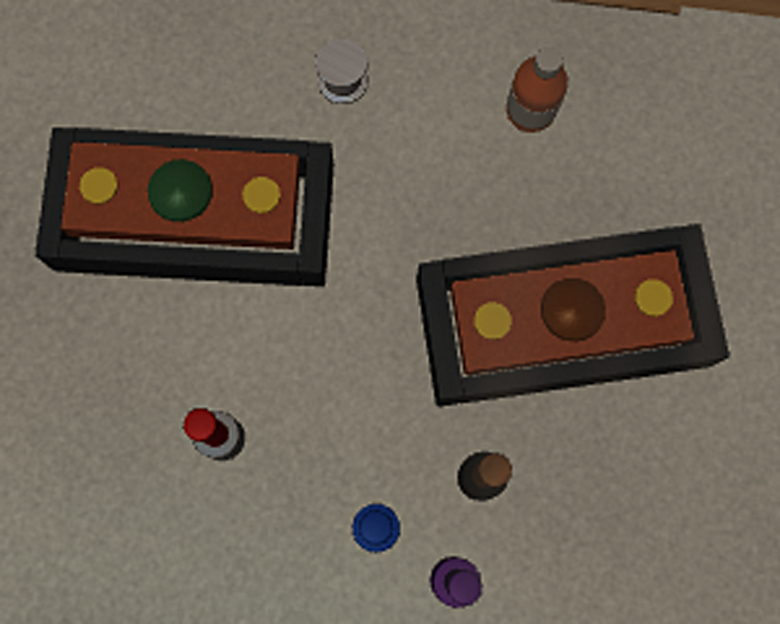

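View pics/sz.png

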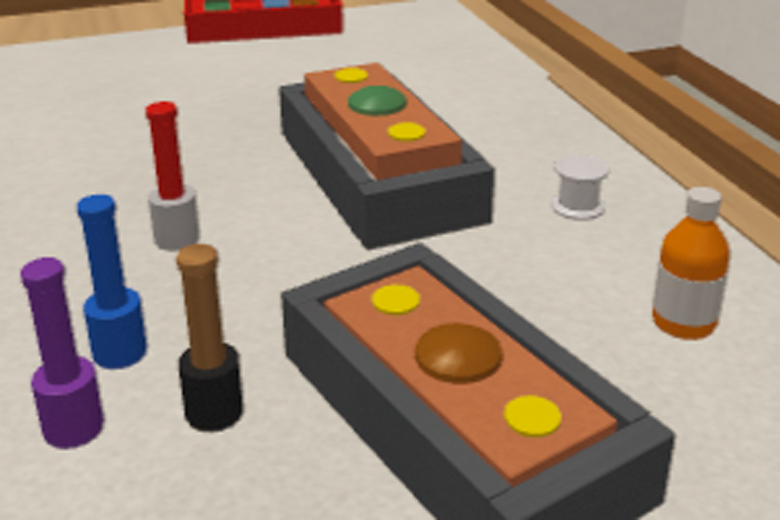

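The zooms confirm the objects. The knob top is at top ≈(330.4,280) and side ≈(206.2,238.3). Triangulating now.

```bash
python3 - <<'E'
from h import *
np.set_printoptions(precision=4,suppress=True)
for n,a,b in [('padA?',(177.39,170.93),(264.6,168.47)),('padB?',(240.07,174.51),(285.79,190.16)),('sp2',(390.93,214.04),(334.41,299.6)),('knob',(330.4,280.2),(206.2,238.3))]:
    print(n,*tri(a,b))
print('knob plane',plane('top',(330.4,280.2),.125),plane('side',(206.2,238.3),.125))
# head bottom from side: bbox bottom y=306 ; head top-disc centre (top view black)
print('head top-disc', plane('top',(324.5,282.5),.045))
pa=plane('top',(177.39,170.93),.078);pb=plane('top',(240.07,174.51),.078);print(pa,pb,np.linalg.norm(pa-pb))
pa=plane('side',(264.6,168.47),.078);pb=plane('side',(285.79,190.16),.078);print(pa,pb,np.linalg.norm(pa-pb))
print('steel',plane('top',(216.5,263.5),.125),'blue',plane('top',(284.5,302.7),.125),'purple',plane('top',(317,325),.125),'spool',plane('top',(271,127),.042),'flux',plane('top',(350,124),.11))
for n in('top','side'):print(n,ray(n,(280,210))[0])
E
```

```text
padA? [0.624  0.2533 0.0783] 0.0007905892373303259
padB? [0.6333 0.114  0.0777] 0.0011291756206436615
sp2 [ 0.5913 -0.2299  0.0565] 0.0008069303257402927
knob [ 0.4248 -0.1041  0.1224] 7.787252550644084e-05
knob plane [ 0.4246 -0.1038  0.125 ] [ 0.4244 -0.1083  0.125 ]
head top-disc [ 0.4239 -0.1     0.045 ]
[0.6245 0.2533 0.078 ] [0.6338 0.1138 0.078 ] 0.13983079152561032
[0.6237 0.2537 0.078 ] [0.6324 0.1131 0.078 ] 0.14092434193181266
steel [0.4288 0.125  0.125 ] blue [ 0.3701 -0.0192  0.125 ] purple [ 0.3362 -0.0868  0.125 ] spool [0.7718 0.0644 0.042 ] flux [ 0.7693 -0.1136  0.11  ]
top [ 0.3675 -0.0203  0.9161]
side [ 0.3765 -0.625   0.445 ]
```

```bash
python3 -m crank '0.013 -0.037 0 3;0.026 -0.074 0 6;0.039 -0.111 0 9;0.053 -0.148 0 12;0.066 -0.185 0 18' 0.07; python3 -m crank '0.013 -0.037 0 0;0.026 -0.074 0 0;0.039 -0.111 0 0;0.053 -0.148 0 0;0.066 -0.185 0 0'; python3 -m crank '0.013 -0.037 0 0;0.026 -0.074 0 0;0.039 -0.111 0 0;0.053 -0.148 0 0;0.066 -0.185 0 0'; python3 -m crank '0.013 -0.037 0 0;0.026 -0.074 0 0;0.039 -0.111 0 0;0.039 -0.111 0 0;0.039 -0.111 0 0'
```

```text
clock: 0.57
ee_pos: [0.2255, 0.4433, 0.2141]
orientation: [[-0.998, -0.07, -0.0], [-0.07, 0.998, -0.001], [0.0, -0.001, -1.0]]
wrist_force: [0.8, -0.5, 1.3]
opening: 0.0711
clock: 0.98
ee_pos: [0.2914, 0.2584, 0.2144]
orientation: [[-0.998, -0.067, 0.0], [-0.067, 0.998, 0.0], [-0.0, -0.0, -1.0]]
wrist_force: [0.9, 0.4, -0.3]
opening: 0.0701
clock: 1.4
ee_pos: [0.3575, 0.0732, 0.2147]
orientation: [[-0.998, -0.066, 0.001], [-0.066, 0.998, 0.0], [-0.001, 0.0, -1.0]]
wrist_force: [0.4, 0.7, -0.0]
opening: 0.0699
clock: 1.82
ee_pos: [0.3963, -0.0375, 0.2143]
orientation: [[-0.998, -0.062, -0.001], [-0.062, 0.998, 0.001], [0.001, 0.001, -1.0]]
wrist_force: [-0.4, -0.1, 0.9]
opening: 0.0702
```

```bash
cat >> h.py <<'E'
def wray(p,s):
    m=eyes.camera_model('wrist'); K=m['intrinsics']; M=np.array(m['mount'])
    v=np.array([(p[0]-K[0,2])/K[0,0],(p[1]-K[1,2])/K[1,1]]); r=np.linalg.norm(v)
    d=np.r_[np.sin(r)*v/max(r,1e-9),np.cos(r)]
    R=np.array(s['orientation']); T=np.array(s['ee_pos'])
    return T+R@M[:3,3],R@M[:3,:3]@d
def wplane(p,z,s):
    c,d=wray(p,s); return c+d*(z-c[2])/d[2]
def wproj(X,s):
    m=eyes.camera_model('wrist'); K=m['intrinsics']; M=np.array(m['mount'])
    R=np.array(s['orientation']); T=np.array(s['ee_pos'])
    q=M[:3,:3].T@(R.T@(np.array(X)-T)-M[:3,3]); th=np.arctan2(np.hypot(q[0],q[1]),q[2]); u=q[:2]/np.hypot(q[0],q[1])*th
    return np.array([K[0,0]*u[0]+K[0,2],K[1,1]*u[1]+K[1,2]])
E
python3 - <<'E'
from h import *
s=monitor.sense(); im=eyes.get_image('wrist'); cv2.imwrite('pics/w1.png',im[:,:,::-1])
print(wproj([.4246,-.104,.125],s),wproj([.4246,-.104,.045],s))
print(blobs(im,(5,60,40),(20,255,255),(0,0,560,420),40))
E
```

```text
[200.01987075 240.63938426] [216.29436417 214.41607742]
[([206.06, 226.6], [187, 204, 39, 47, 1034]), ([153.02, 301.44], [144, 277, 22, 51, 569]), ([402.93, 301.65], [391, 277, 21, 51, 568]), ([228.11, 288.25], [211, 282, 32, 12, 269]), ([298.27, 338.23], [191, 318, 288, 35, 2691]), ([549.91, 403.08], [532, 373, 28, 47, 681]), ([6.09, 398.47], [0, 381, 20, 31, 277]), ([376.92, 412.2], [374, 403, 7, 17, 79])]
```

View pics/w1.png

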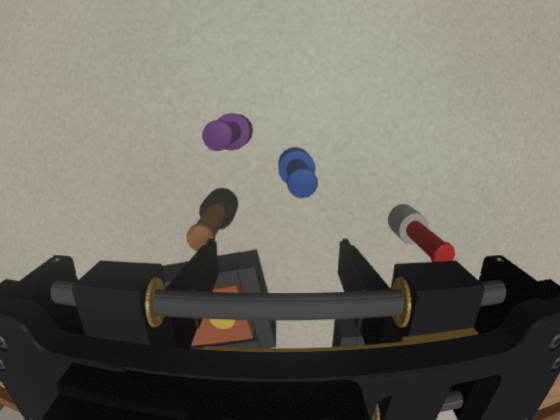

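The wrist view shows the knob at ≈(200,237) and the black head at (219,208), about 3 mm short in x of my estimate, so I'll use x≈0.423. Next: move over the mallet, then descend and check.

```bash
python3 - <<'E'
from h import *
s=monitor.sense()
print(wplane((200.5,236.5),.125,s),wplane((218.5,208.5),.045,s))
E
python3 -m crank '0.013 -0.033 0 0;0.027 -0.066 0 0;0.027 -0.066 -0.02 0;0.027 -0.066 -0.02 0;0.027 -0.066 -0.02 0'
python3 - <<'E'
from h import *
s=monitor.sense(); im=eyes.get_image('wrist'); cv2.imwrite('pics/w2.png',im[:,:,::-1]); print(s['ee_pos'])
print(wproj([.4230,-.104,.125],s),wproj([.4230,-.104,.045],s))
E
```

```text
[ 0.4206447  -0.10216432  0.125     ] [ 0.4176264  -0.10025251  0.045     ]
clock: 2.28
ee_pos: [0.4224, -0.1002, 0.1934]
orientation: [[-0.998, -0.068, -0.003], [-0.068, 0.998, 0.002], [0.003, 0.002, -1.0]]
wrist_force: [-0.3, -0.6, 0.5]
opening: 0.0701
[ 0.42242524 -0.1001539   0.1933756 ]
[272.87375891 222.63969997] [273.98092625 198.12473643]
```

View pics/w2.png

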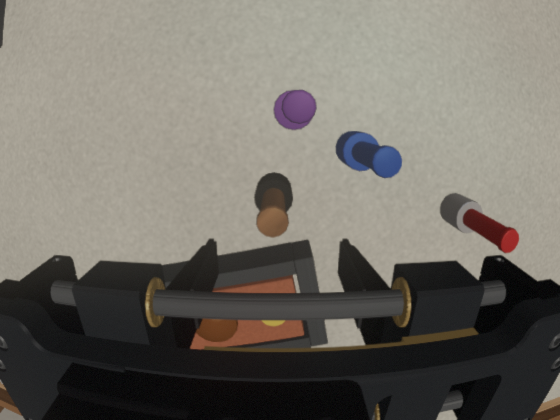

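Knob at (272.5,220.5), prediction (272.9,222.6), so x≈0.422. That agrees well enough to descend.

```bash
python3 -m crank '0 -0.003 -0.028 0;0 -0.003 -0.058 0;0 -0.003 -0.09 0;0 -0.003 -0.12 0;0 -0.003 -0.133 0'; python3 -m crank '0 0 0 0;0 0 0 0;0 0 0 0' 
```

```text
clock: 2.75
ee_pos: [0.4213, -0.1026, 0.0586]
orientation: [[-0.998, -0.069, -0.004], [-0.069, 0.998, 0.002], [0.004, 0.002, -1.0]]
wrist_force: [-1.3, 0.7, -0.3]
opening: 0.0699
clock: 3.0
ee_pos: [0.4249, -0.1047, 0.0638]
orientation: [[-0.998, -0.068, 0.003], [-0.068, 0.998, -0.001], [-0.003, -0.001, -1.0]]
wrist_force: [0.2, 0.7, 0.5]
opening: 0.0699
```

```bash
python3 -m crank '0 0 0 0;0 0 0 0;0 0 0 0;0 0 0 0;0 0 0 0' 0; python3 -m crank '0 0 0 0;0 0 0 0;0 0 0 0'; python3 - <<'E'
from h import *
for i in range(2):
    s=monitor.sense(); im=eyes.get_image('side' if i else 'wrist'); cv2.imwrite(f'pics/g{i}.png',im[:,:,::-1]); print(s['ee_pos'],s['wrist_force'])
E
```

```text
clock: 3.42
ee_pos: [0.4237, -0.105, 0.0621]
orientation: [[-0.998, -0.066, 0.001], [-0.066, 0.998, -0.0], [-0.001, -0.0, -1.0]]
wrist_force: [0.9, -0.0, 0.3]
opening: 0.0417
clock: 3.67
ee_pos: [0.4234, -0.1049, 0.0616]
orientation: [[-0.998, -0.066, -0.0], [-0.066, 0.998, 0.0], [0.0, 0.0, -1.0]]
wrist_force: [-0.9, -0.2, 0.4]
opening: 0.0237
[ 0.42339888 -0.10486625  0.06161315] [-0.93977119 -0.15267857  0.38879619]
[ 0.42340827 -0.10487552  0.06160301] [-0.26675242 -0.14788744  0.4869667 ]
```

View pics/g1.png

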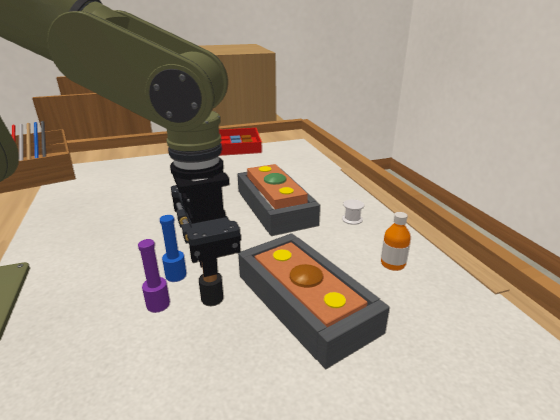

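Gripped at the handle, no upset visible (head at (210,290) in the side view). Now I'll lift and travel to pad A.

```bash
python3 -m crank '0 0 0 0;0 0 0 0;0 0 0.01 0;0 0 0.03 0;0 0 0.06 0'; python3 -m crank '0 0 0.03 0;0 0 0.06 0;0 0 0.09 0;0 0 0.11 0;0 0 0.11 0'; python3 -m crank '0.015 0.025 0 0;0.03 0.055 0 0;0.047 0.085 0 0;0.064 0.115 0 0;0.08 0.145 0 0';python3 -m crank '0.016 0.03 0 0;0.032 0.06 0 0;0.049 0.09 0 0;0.065 0.12 0 0;0.08 0.15 0 0';python3 -m crank '0.015 0.025 0 0;0.03 0.045 0 0;0.04 0.063 0 0;0.04 0.063 0 0;0.04 0.063 0 0'; python3 - <<'E'
from h import *
s=monitor.sense(); print(s['ee_pos'],s['opening'])
for n in('side','top','wrist'):
    im=eyes.get_image(n); cv2.imwrite(f'pics/l_{n}.png',im[:,:,::-1])
print(monitor.sense()['ee_pos'],s['wrist_force'])
E
```

```text
clock: 4.18
ee_pos: [0.4208, -0.1039, 0.1194]
orientation: [[-0.998, -0.066, -0.007], [-0.066, 0.998, 0.003], [0.007, 0.003, -1.0]]
wrist_force: [0.4, -0.0, -2.3]
opening: 0.023
clock: 4.6
ee_pos: [0.4257, -0.1058, 0.2376]
orientation: [[-0.998, -0.066, 0.009], [-0.066, 0.998, -0.004], [-0.009, -0.004, -1.0]]
wrist_force: [1.4, -0.7, -1.7]
opening: 0.0227
clock: 5.02
ee_pos: [0.503, 0.0416, 0.2296]
orientation: [[-0.998, -0.066, -0.003], [-0.066, 0.998, -0.0], [0.003, 0.0, -1.0]]
wrist_force: [0.2, -0.5, -2.9]
opening: 0.0234
clock: 5.43
ee_pos: [0.583, 0.1916, 0.2291]
orientation: [[-0.998, -0.067, -0.003], [-0.067, 0.998, -0.001], [0.003, -0.001, -1.0]]
wrist_force: [-0.4, 0.2, -2.9]
opening: 0.0232
clock: 5.85
ee_pos: [0.6225, 0.2535, 0.2289]
orientation: [[-0.998, -0.068, -0.004], [-0.068, 0.998, -0.002], [0.004, -0.001, -1.0]]
wrist_force: [0.1, 0.0, -2.4]
opening: 0.0236
[0.62254344 0.2534665  0.2288942 ] 0.023563370350514583
[0.62265909 0.25217797 0.23055864] [ 0.09896861  0.00857291 -2.38600851]
```

View pics/l_side.png

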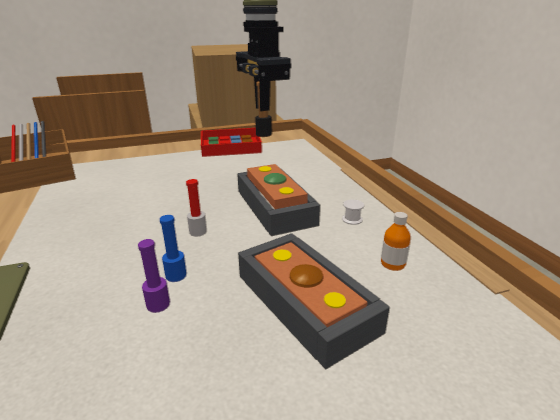

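View pics/l_wrist.png

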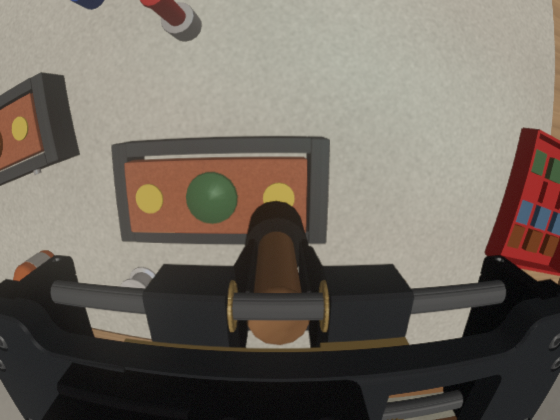

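The mallet hangs upright in the jaws with its head over pad A: the wrist view shows pad B at (149,199), the jewel at (212,197) and pad A partly hidden at (279,193). Cross-checking pad positions.

```bash
python3 - <<'E'
from h import *
s=monitor.sense(); im=cv2.imread('pics/l_wrist.png')[:,:,::-1].copy()
s=dict(s); s['ee_pos']=np.array([.6226,.2528,.2297])
b=blobs(im,(22,150,90),(34,255,255),(120,150,320,250)); j=blobs(im,(45,60,20),(85,255,255),(120,150,320,250)); print(b,j)
print(wplane(b[0][0],.078,s),wplane((279,198),.078,s),wplane(j[0][0],.082,s))
R=np.array(s['orientation']);print('wrist heading',np.degrees(np.arctan2(R[1,1],R[0,1])))
E
```

```text
[] [([211.25, 197.35], [187, 173, 50, 50, 1917])]Traceback (most recent call last):
  File "<stdin>", line 5, in <module>
IndexError: list index out of range
```

```bash
python3 - <<'E'
from h import *
s=dict(monitor.sense()); s['ee_pos']=np.array([.6226,.2528,.2297])
print(wplane((149,199),.078,s),wplane((279,198.5),.078,s),wplane((211.25,197.35),.082,s))
E
python3 -m crank '0.002 0 -0.02 0;0.002 0 -0.04 0;0.002 0 -0.06 0;0.002 0 -0.075 0;0.002 0 -0.08 0'; python3 -m crank '0 0 0 0;0 0 0 0'
```

```text
[0.63351018 0.11386603 0.078     ] [0.62422741 0.25372472 0.078     ] [0.62650183 0.18449503 0.082     ]
clock: 6.42
ee_pos: [0.6234, 0.2517, 0.1481]
orientation: [[-0.998, -0.065, -0.005], [-0.065, 0.998, -0.002], [0.005, -0.001, -1.0]]
wrist_force: [-0.3, -0.8, -2.1]
opening: 0.0237
clock: 6.58
ee_pos: [0.6257, 0.2528, 0.1523]
orientation: [[-0.998, -0.066, 0.001], [-0.066, 0.998, 0.0], [-0.001, 0.0, -1.0]]
wrist_force: [0.5, 0.1, -3.1]
opening: 0.0237
```

```bash
python3 -m crank '0 0 -0.002 0;0 0 -0.004 0;0 0 -0.006 0;0 0 -0.008 0;0 0 -0.008 0'; python3 -m crank '0 0 -0.001 0;0 0 -0.002 0;0 0 -0.002 0'; python3 -m crank '0 0 -0.001 0;0 0 -0.002 0;0 0 -0.002 0'
```

```text
clock: 7.0
ee_pos: [0.6253, 0.2531, 0.1433]
orientation: [[-0.998, -0.066, -0.0], [-0.066, 0.998, -0.0], [0.0, -0.0, -1.0]]
wrist_force: [0.1, 0.2, -2.4]
opening: 0.0233
clock: 7.25
ee_pos: [0.6253, 0.2531, 0.1414]
orientation: [[-0.998, -0.066, -0.0], [-0.066, 0.998, -0.0], [0.0, -0.0, -1.0]]
wrist_force: [0.2, -0.0, -1.8]
opening: 0.0237
clock: 7.5
ee_pos: [0.6258, 0.2532, 0.1403]
orientation: [[-0.998, -0.066, 0.001], [-0.066, 0.998, 0.0], [-0.001, 0.0, -1.0]]
wrist_force: [-0.6, -1.1, 0.1]
opening: 0.0235
```

Contact on pad A at TCP 0.1403, so its top is at about 79 mm. Pressing it a few mm.

```bash
python3 -m crank '0 0 -0.001 0;0 0 -0.002 0;0 0 -0.003 0;0 0 -0.004 0;0 0 -0.005 0'; python3 -m crank '0 0 0 0;0 0 0 0'
```

```text
clock: 7.92
ee_pos: [0.6258, 0.2533, 0.1352]
orientation: [[-0.998, -0.066, 0.001], [-0.066, 0.998, 0.0], [-0.001, 0.0, -1.0]]
wrist_force: [-0.4, 0.5, 4.5]
opening: 0.0235
clock: 8.08
ee_pos: [0.6257, 0.2532, 0.1348]
orientation: [[-0.998, -0.066, 0.001], [-0.066, 0.998, 0.0], [-0.001, 0.0, -1.0]]
wrist_force: [0.0, -0.4, 3.1]
opening: 0.0236
```

```bash
python3 -m crank '0 0 0.03 0;0 0 0.055 0;0 0 0.055 0;0.002 -0.03 0.055 0;0.004 -0.065 0.055 0'; python3 -m crank '0.002 -0.035 0 0;0.004 -0.074 0 0;0.004 -0.074 0 0;0.004 -0.074 -0.02 0;0.004 -0.074 -0.04 0'; python3 -m crank '0 0 0 0;0 0 0 0; 0 0 -0.002 0'
```

```text
clock: 8.5
ee_pos: [0.6286, 0.1892, 0.1879]
orientation: [[-0.998, -0.07, -0.001], [-0.07, 0.998, 0.0], [0.001, 0.0, -1.0]]
wrist_force: [0.6, -1.9, -2.5]
opening: 0.0235
clock: 8.92
ee_pos: [0.6338, 0.1132, 0.1488]
orientation: [[-0.998, -0.064, 0.001], [-0.064, 0.998, 0.0], [-0.001, 0.0, -1.0]]
wrist_force: [0.3, -0.2, -2.9]
opening: 0.0234
clock: 9.17
ee_pos: [0.6336, 0.1144, 0.1477]
orientation: [[-0.998, -0.067, 0.0], [-0.067, 0.998, 0.0], [-0.0, 0.0, -1.0]]
wrist_force: [0.7, -0.3, -1.8]
opening: 0.0236
```

```bash
python3 -m crank '0 0 -0.002 0;0 0 -0.004 0;0 0 -0.005 0;0 0 -0.006 0'; python3 -m crank '0 0 -0.001 0;0 0 -0.002 0;0 0 -0.002 0'; python3 -m crank '0 0 -0.001 0;0 0 -0.002 0;0 0 -0.002 0'
```

```text
clock: 9.5
ee_pos: [0.6337, 0.1143, 0.1422]
orientation: [[-0.998, -0.067, 0.001], [-0.067, 0.998, 0.0], [-0.001, -0.0, -1.0]]
wrist_force: [1.0, -0.3, -2.2]
opening: 0.0235
clock: 9.75
ee_pos: [0.6337, 0.1142, 0.1401]
orientation: [[-0.998, -0.066, 0.001], [-0.066, 0.998, 0.0], [-0.001, 0.0, -1.0]]
wrist_force: [-1.2, 0.2, -1.0]
opening: 0.0236
clock: 10.0
ee_pos: [0.6339, 0.1142, 0.1383]
orientation: [[-0.998, -0.066, 0.001], [-0.066, 0.998, 0.0], [-0.001, 0.0, -1.0]]
wrist_force: [0.4, 1.0, 1.6]
opening: 0.0234
```

```bash
python3 -m crank '0 0 -0.0015 0;0 0 -0.003 0;0 0 -0.0045 0;0 0 -0.006 0;0 0 -0.0075 0'; python3 -m crank '0 0 -0.0005 0;0 0 -0.0005 0'; python3 -m crank '0 0 0.03 0;0 0 0.06 0;0 0 0.06 0;-0.002 0.03 0.06 0;-0.004 0.065 0.06 0'; python3 -m crank '-0.002 0.035 0 0;-0.004 0.075 0 0;-0.004 0.075 0 0;-0.004 0.075 -0.025 0;-0.004 0.075 -0.045 0'; python3 -m crank '0 0 -0.002 0;0 0 -0.004 0;0 0 -0.004 0;0 0 -0.006 0'
```

```text
clock: 10.42
ee_pos: [0.6338, 0.1143, 0.1303]
orientation: [[-0.998, -0.066, 0.001], [-0.066, 0.998, 0.0], [-0.001, 0.0, -1.0]]
wrist_force: [0.7, 0.8, 2.9]
opening: 0.0235
clock: 10.58
ee_pos: [0.6334, 0.1143, 0.1294]
orientation: [[-0.998, -0.066, -0.0], [-0.066, 0.998, 0.0], [0.0, 0.0, -1.0]]
wrist_force: [0.3, 2.2, 1.5]
opening: 0.0239
clock: 11.0
ee_pos: [0.6293, 0.1777, 0.1885]
orientation: [[-0.998, -0.063, -0.001], [-0.063, 0.998, -0.001], [0.001, -0.001, -1.0]]
wrist_force: [0.2, -0.2, -2.9]
opening: 0.0235
clock: 11.42
ee_pos: [0.6251, 0.2549, 0.1431]
orientation: [[-0.998, -0.068, 0.0], [-0.068, 0.998, -0.001], [-0.0, -0.001, -1.0]]
wrist_force: [-0.7, -0.6, -3.0]
opening: 0.0237
clock: 11.75
ee_pos: [0.6263, 0.254, 0.1401]
orientation: [[-0.998, -0.066, 0.002], [-0.066, 0.998, 0.001], [-0.002, 0.0, -1.0]]
wrist_force: [0.6, 1.0, -2.1]
opening: 0.0237
```

```bash
python3 -m crank '0 0 -0.001 0;0 0 -0.0025 0;0 0 -0.004 0;0 0 -0.0055 0;0 0 -0.007 0'; python3 -m crank '0 0 -0.0015 0;0 0 -0.003 0;0 0 -0.0045 0;0 0 -0.006 0;0 0 -0.007 0'; python3 -m crank '0 0 0 0;0 0 0 0'; python3 -m crank '0 0 0.03 0;0 0 0.06 0;0 0 0.06 0;0.002 -0.03 0.06 0;0.004 -0.065 0.06 0'; python3 -m crank '0.002 -0.035 0 0;0.004 -0.075 0 0;0.004 -0.075 0 0;0.004 -0.075 -0.025 0;0.004 -0.075 -0.045 0'; python3 -m crank '0 0 0 0;0 0 0 0;0 0 -0.002 0;0 0 -0.002 0'
```

```text
clock: 12.17
ee_pos: [0.6264, 0.2543, 0.1332]
orientation: [[-0.998, -0.066, 0.003], [-0.066, 0.998, 0.001], [-0.003, 0.0, -1.0]]
wrist_force: [-0.1, -0.5, 2.3]
opening: 0.0241
clock: 12.58
ee_pos: [0.6257, 0.2544, 0.1249]
orientation: [[-0.998, -0.066, 0.001], [-0.066, 0.998, 0.001], [-0.001, 0.001, -1.0]]
wrist_force: [-0.1, 1.5, 3.4]
opening: 0.0238
clock: 12.75
ee_pos: [0.6254, 0.2543, 0.1245]
orientation: [[-0.998, -0.066, -0.0], [-0.066, 0.998, 0.0], [0.0, 0.0, -1.0]]
wrist_force: [0.6, 0.8, 2.9]
opening: 0.0237
clock: 13.17
ee_pos: [0.6286, 0.19, 0.1833]
orientation: [[-0.998, -0.07, -0.001], [-0.07, 0.998, -0.0], [0.001, -0.0, -1.0]]
wrist_force: [0.0, -0.9, -3.0]
opening: 0.0238
clock: 13.58
ee_pos: [0.6333, 0.113, 0.1382]
orientation: [[-0.998, -0.064, 0.0], [-0.064, 0.998, -0.0], [-0.0, -0.0, -1.0]]
wrist_force: [-0.0, -0.5, -4.3]
opening: 0.024
clock: 13.92
ee_pos: [0.634, 0.1145, 0.1386]
orientation: [[-0.998, -0.067, 0.002], [-0.067, 0.998, 0.0], [-0.002, -0.0, -1.0]]
wrist_force: [-0.9, 0.1, -1.8]
opening: 0.0239
```

```bash
python3 -m crank '0 0 -0.002 0;0 0 -0.004 0;0 0 -0.006 0;0 0 -0.0075 0;0 0 -0.009 0'; python3 -m crank '0 0 -0.0015 0;0 0 -0.003 0;0 0 -0.0045 0;0 0 -0.006 0;0 0 -0.007 0'; python3 -m crank '0 0 0 0;0 0 0 0'; 
```

```text
clock: 14.33
ee_pos: [0.6337, 0.1143, 0.1292]
orientation: [[-0.998, -0.066, 0.001], [-0.066, 0.998, 0.0], [-0.001, 0.0, -1.0]]
wrist_force: [-1.0, 0.4, 1.7]
opening: 0.0237
clock: 14.75
ee_pos: [0.6338, 0.1143, 0.1221]
orientation: [[-0.998, -0.066, 0.001], [-0.066, 0.998, 0.0], [-0.001, 0.0, -1.0]]
wrist_force: [-0.3, 0.7, 3.4]
opening: 0.0243
clock: 14.92
ee_pos: [0.6335, 0.1142, 0.1217]
orientation: [[-0.998, -0.066, 0.0], [-0.066, 0.998, 0.0], [-0.0, 0.0, -1.0]]
wrist_force: [-0.5, 1.0, 2.4]
opening: 0.0239
```

```bash
python3 -m crank '0 0 0.03 0;0 0 0.06 0;0 0 0.06 0;-0.002 0.03 0.06 0;-0.004 0.065 0.06 0'; python3 -m crank '-0.002 0.035 0 0;-0.004 0.074 0 0;-0.004 0.074 0 0;-0.004 0.074 -0.025 0;-0.004 0.074 -0.047 0'; python3 -m crank '0 0 0 0;0 0 -0.002 0;0 0 -0.004 0;0 0 -0.006 0;0 0 -0.007 0'; python3 -m crank '0 0 -0.001 0;0 0 -0.002 0;0 0 -0.003 0;0 0 -0.004 0;0 0 -0.005 0'
```

```text
clock: 15.33
ee_pos: [0.6294, 0.1776, 0.1806]
orientation: [[-0.998, -0.062, -0.001], [-0.062, 0.998, -0.001], [0.001, -0.001, -1.0]]
wrist_force: [0.9, -0.2, -2.8]
opening: 0.0234
clock: 15.75
ee_pos: [0.6256, 0.254, 0.1338]
orientation: [[-0.998, -0.068, 0.002], [-0.068, 0.998, -0.0], [-0.002, -0.0, -1.0]]
wrist_force: [0.1, -0.8, -2.2]
opening: 0.0241
clock: 16.17
ee_pos: [0.6263, 0.2531, 0.129]
orientation: [[-0.998, -0.066, 0.002], [-0.066, 0.998, 0.001], [-0.002, 0.0, -1.0]]
wrist_force: [0.1, -0.6, -2.4]
opening: 0.0241
clock: 16.58
ee_pos: [0.6264, 0.2532, 0.1241]
orientation: [[-0.998, -0.066, 0.002], [-0.066, 0.998, 0.0], [-0.002, 0.0, -1.0]]
wrist_force: [-0.6, -1.3, 2.3]
opening: 0.0242
```

```bash
python3 -m crank '0 0 -0.001 0;0 0 -0.002 0;0 0 -0.003 0;0 0 -0.003 0'; python3 -m crank '0 0 -0.0005 0;0 0 -0.001 0;0 0 -0.001 0'; python3 -m crank '0 0 -0.0005 0;0 0 -0.001 0;0 0 -0.001 0'
```

```text
clock: 16.92
ee_pos: [0.626, 0.2535, 0.1206]
orientation: [[-0.998, -0.066, 0.002], [-0.066, 0.998, 0.001], [-0.002, 0.001, -1.0]]
wrist_force: [-0.4, -0.1, 4.8]
opening: 0.0239
clock: 17.17
ee_pos: [0.6263, 0.2535, 0.12]
orientation: [[-0.998, -0.066, 0.002], [-0.066, 0.998, 0.001], [-0.002, 0.001, -1.0]]
wrist_force: [0.6, 0.8, 7.0]
opening: 0.0242
clock: 17.42
ee_pos: [0.6266, 0.2537, 0.1196]
orientation: [[-0.998, -0.066, 0.003], [-0.066, 0.998, 0.001], [-0.003, 0.001, -1.0]]
wrist_force: [-0.2, 0.1, 7.4]
opening: 0.024
```

```bash
python3 -m crank '0 0 -0.0005 0;0 0 -0.001 0;0 0 -0.001 0;0 0 -0.001 0';  python3 -m crank '0 0 -0.0005 0;0 0 -0.001 0;0 0 -0.001 0;0 0 -0.001 0'
```

```text
clock: 17.75
ee_pos: [0.6269, 0.2538, 0.1191]
orientation: [[-0.998, -0.066, 0.004], [-0.066, 0.998, 0.001], [-0.004, 0.001, -1.0]]
wrist_force: [0.8, 0.9, 8.0]
opening: 0.0242
clock: 18.08
ee_pos: [0.6272, 0.2539, 0.1187]
orientation: [[-0.998, -0.066, 0.005], [-0.066, 0.998, 0.002], [-0.005, 0.001, -1.0]]
wrist_force: [-0.7, 1.2, 8.8]
opening: 0.0239
```

A is at the stop: force rising while TCP holds near 0.119. Now B.

```bash
python3 -m crank '0 0 0.03 0;0 0 0.064 0;0 0 0.064 0;0.002 -0.03 0.064 0;0.004 -0.065 0.064 0'; python3 -m crank '0.002 -0.035 0 0;0.004 -0.074 0 0;0.004 -0.074 0 0;0.004 -0.074 -0.025 0;0.004 -0.074 -0.047 0'; python3 -m crank '0 0 0 0;0 0 -0.002 0;0 0 -0.004 0;0 0 -0.006 0;0 0 -0.008 0'; python3 -m crank '0 0 -0.001 0;0 0 -0.002 0;0 0 -0.003 0;0 0 -0.004 0;0 0 -0.005 0'
```

```text
clock: 18.5
ee_pos: [0.6288, 0.1892, 0.1786]
orientation: [[-0.998, -0.07, -0.001], [-0.07, 0.998, 0.0], [0.001, 0.0, -1.0]]
wrist_force: [0.3, -1.5, -2.5]
opening: 0.0239
clock: 18.92
ee_pos: [0.6339, 0.1132, 0.1319]
orientation: [[-0.998, -0.064, 0.002], [-0.064, 0.998, 0.0], [-0.002, 0.0, -1.0]]
wrist_force: [-0.3, 0.6, -2.6]
opening: 0.0239
clock: 19.33
ee_pos: [0.6344, 0.1145, 0.1261]
orientation: [[-0.998, -0.067, 0.002], [-0.067, 0.998, 0.0], [-0.002, 0.0, -1.0]]
wrist_force: [0.5, 0.5, -2.3]
opening: 0.0244
clock: 19.75
ee_pos: [0.6347, 0.1144, 0.1217]
orientation: [[-0.998, -0.066, 0.003], [-0.066, 0.998, 0.0], [-0.003, 0.0, -1.0]]
wrist_force: [-0.8, 0.0, 6.7]
opening: 0.0241
```

```bash
python3 -m crank '0 0 -0.001 0;0 0 -0.002 0;0 0 -0.002 0;0 0 -0.002 0'; python3 -m crank '0 0 -0.0005 0;0 0 -0.001 0;0 0 -0.001 0;0 0 -0.001 0'; python3 -m crank '0 0 -0.0005 0;0 0 -0.001 0;0 0 -0.001 0;0 0 -0.001 0'
```

```text
clock: 20.08
ee_pos: [0.6358, 0.1144, 0.1216]
orientation: [[-0.998, -0.066, 0.006], [-0.066, 0.998, 0.001], [-0.006, 0.0, -1.0]]
wrist_force: [-1.7, 0.6, 8.2]
opening: 0.0241
clock: 20.42
ee_pos: [0.6363, 0.1145, 0.1215]
orientation: [[-0.998, -0.066, 0.008], [-0.066, 0.998, 0.001], [-0.008, 0.0, -1.0]]
wrist_force: [-1.1, -0.2, 11.9]
opening: 0.0241
clock: 20.75
ee_pos: [0.637, 0.1145, 0.1215]
orientation: [[-0.998, -0.066, 0.009], [-0.066, 0.998, 0.001], [-0.009, 0.0, -1.0]]
wrist_force: [-2.7, 0.8, 12.9]
opening: 0.0244
```

B stopped hard at TCP 0.1215, but A only around 0.119. The two disagree, so I'll lift and look.

```bash
python3 -m crank '0 0 0.03 0;0 0 0.07 0;0 0 0.11 0;0 0 0.15 0;0 -0.03 0.17 0'; python3 -m crank '-0.03 -0.03 0 0;-0.06 -0.06 0 0;-0.09 -0.09 0 0;-0.09 -0.09 0 0;-0.09 -0.09 0 0'; python3 - <<'E'
from h import *
s=monitor.sense(); print(s['ee_pos'],s['opening'])
for n in('side','top','wrist'):
    im=eyes.get_image(n); cv2.imwrite(f'pics/m_{n}.png',im[:,:,::-1])
    if n=='side':cv2.imwrite('pics/m_sz.png',cv2.resize(im[140:240,220:340,::-1],None,fx=5,fy=5,interpolation=cv2.INTER_CUBIC)); print(blobs(im,(22,180,90),(34,255,255),(230,140,320,230)))
    if n=='top':print(blobs(im,(22,180,90),(34,255,255),(140,140,280,210)))
E
```

```text
clock: 21.17
ee_pos: [0.6349, 0.0877, 0.2922]
orientation: [[-0.997, -0.071, 0.008], [-0.071, 0.997, 0.003], [-0.008, 0.003, -1.0]]
wrist_force: [1.3, -0.7, -2.0]
opening: 0.0242
clock: 21.58
ee_pos: [0.5422, -0.0072, 0.2855]
orientation: [[-0.998, -0.063, 0.0], [-0.063, 0.998, -0.0], [-0.0, -0.0, -1.0]]
wrist_force: [0.0, 0.8, -2.1]
opening: 0.0243
[ 0.5421609  -0.00719336  0.28546587] 0.024295850940314334
[([264.55, 176.43], [259, 174, 12, 6, 56]), ([285.54, 197.81], [279, 195, 14, 7, 78])]
[([179.12, 174.22], [173, 168, 13, 13, 139])]
```

View pics/m_sz.png

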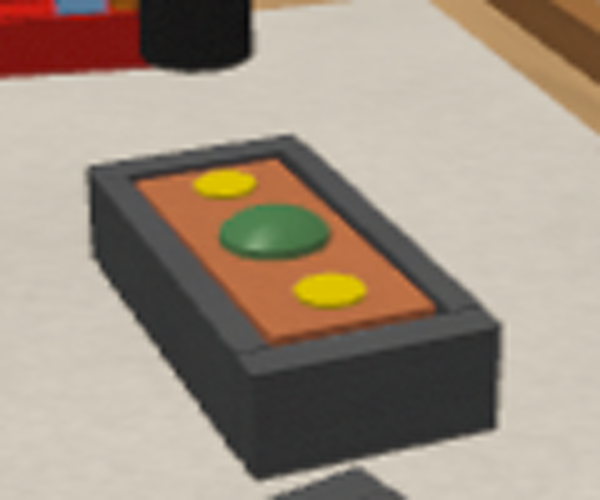

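View pics/m_wrist.png

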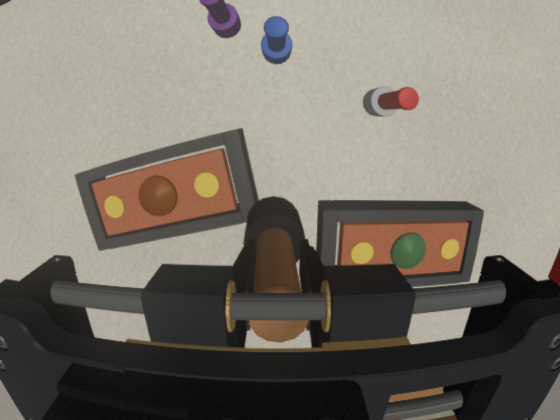

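View pics/m_side.png

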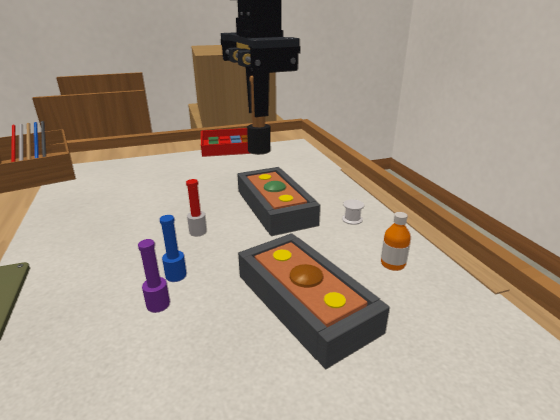

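Side zoom: the insert looks about level with the frame. I'll quantify the pad heights from the side row shift.

```bash
python3 - <<'E'
from h import *
from scipy.optimize import brentq
for n,xy,v0,v1 in [('A',(.6242,.2535),168.47,176.43),('B',(.6334,.1139),190.16,197.81)]:
    f=lambda v:brentq(lambda z:proj('side',[*xy,z])[1]-v,0,.2)
    print(n,f(v0),f(v1))
im=cv2.imread('pics/m_side.png'); print(proj('side',(.5913,-.2299,.058)))
# spare pads as a reference of level 58: 
t=blobs(cv2.imread('pics/top0.png')[:,:,::-1].copy(),(22,150,70),(34,255,255),(310,200,340,240)); print(t)
for a,b in [((390.93,214.04),(334.41,299.6)),((329.3,223.3),(281.66,254.86))]:
    p=plane('top',a,.058); f=lambda v:brentq(lambda z:proj('side',[p[0],p[1],z])[1]-v,0,.2); print('spare',p,f(b[1]))
E
```

```text
A 0.07802308740841929 0.05596542444273209
B 0.07749110545691407 0.058244563388643984
[334.71233747 298.70985314]
[([328.97, 222.96], [323, 217, 13, 13, 142])]
spare [ 0.59132236 -0.22967608  0.058     ] 0.05608869387388278
spare [ 0.55312163 -0.09579988  0.058     ] 0.057060831377238684
```

```bash
python3 - <<'E'
import cv2,numpy as np
im=cv2.imread('pics/m_side.png')
a=cv2.resize(im[160:225,235:320],(760,581),interpolation=cv2.INTER_CUBIC); b=cv2.resize(im[235:345,235:385],(760,557),interpolation=cv2.INTER_CUBIC)
cv2.imwrite('pics/za.png',a); cv2.imwrite('pics/zb.png',b)
E
```

```text
(no output)
```

View pics/za.png

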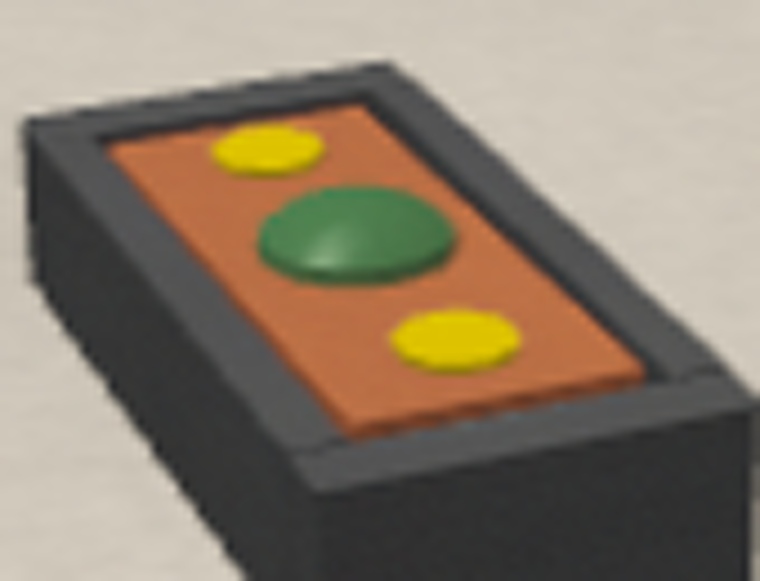

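View pics/zb.png

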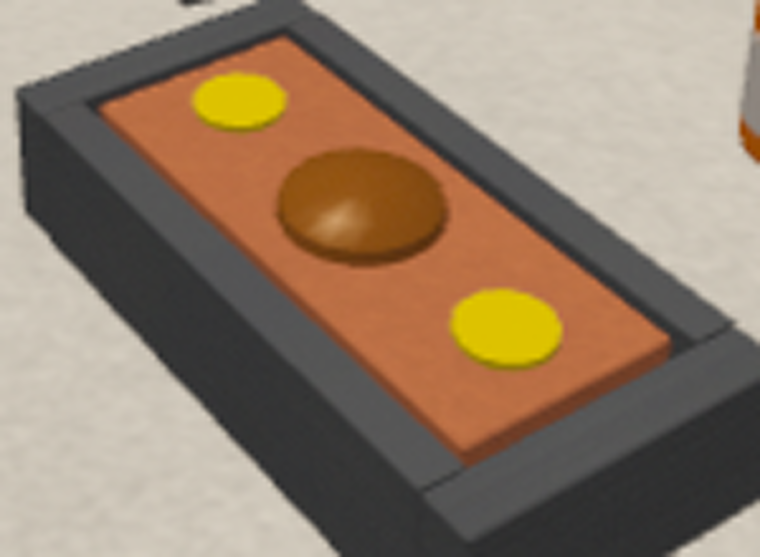

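The images and contact heights suggest B sits about 2 mm above A, yet B felt like a hard stop. I'll touch the mallet face to a free patch of bench to re-measure its height in the grip.

```bash
python3 -m crank '-0.036 0.018 0 0;-0.072 0.037 0 0;-0.072 0.037 -0.04 0;-0.072 0.037 -0.08 0;-0.072 0.037 -0.12 0'; python3 -m crank '0 0 -0.03 0;0 0 -0.06 0;0 0 -0.08 0;0 0 -0.09 0;0 0 -0.09 0'; python3 -m crank '0 0 -0.002 0;0 0 -0.004 0;0 0 -0.006 0;0 0 -0.006 0'
```

```text
clock: 22.15
ee_pos: [0.4728, 0.0325, 0.166]
orientation: [[-0.998, -0.069, 0.005], [-0.069, 0.998, -0.0], [-0.005, -0.0, -1.0]]
wrist_force: [1.2, 0.4, -2.0]
opening: 0.0241
clock: 22.57
ee_pos: [0.4699, 0.0319, 0.0729]
orientation: [[-0.998, -0.068, -0.006], [-0.068, 0.998, 0.0], [0.006, 0.001, -1.0]]
wrist_force: [-0.1, -0.7, -3.2]
opening: 0.0243
clock: 22.9
ee_pos: [0.4724, 0.0311, 0.0708]
orientation: [[-0.998, -0.066, 0.002], [-0.066, 0.998, -0.0], [-0.002, -0.0, -1.0]]
wrist_force: [0.4, -0.1, -3.0]
opening: 0.0243
```

```bash
python3 -m crank '0 0 -0.002 0;0 0 -0.004 0;0 0 -0.005 0;0 0 -0.005 0'; python3 -m crank '0 0 -0.001 0;0 0 -0.002 0;0 0 -0.002 0';  python3 -m crank '0 0 -0.001 0;0 0 -0.002 0;0 0 -0.002 0'
```

```text
clock: 23.23
ee_pos: [0.4718, 0.0311, 0.065]
orientation: [[-0.998, -0.066, 0.001], [-0.066, 0.998, -0.0], [-0.001, -0.0, -1.0]]
wrist_force: [-0.2, 0.8, -0.6]
opening: 0.0243
clock: 23.48
ee_pos: [0.4735, 0.031, 0.0648]
orientation: [[-0.998, -0.066, 0.004], [-0.066, 0.998, -0.0], [-0.004, -0.0, -1.0]]
wrist_force: [-1.5, 1.2, 6.7]
opening: 0.0244
clock: 23.73
ee_pos: [0.4752, 0.031, 0.0647]
orientation: [[-0.998, -0.066, 0.008], [-0.066, 0.998, -0.0], [-0.008, -0.001, -1.0]]
wrist_force: [-1.2, -0.1, 12.4]
opening: 0.0242
```

The offset is now 0.0647 instead of 0.0616, so the mallet has shifted or tilted in the grip. Checking by picture.

```bash
python3 -m crank '0 0 0.015 0;0 0 0.03 0;0 0 0.03 0;0 0 0.03 0';python3 - <<'E'
from h import *
s=monitor.sense(); print(s['ee_pos'],s['opening'])
im=eyes.get_image('side'); cv2.imwrite('pics/n_side.png',cv2.resize(im[100:300,130:330,::-1],None,fx=3,fy=3,interpolation=cv2.INTER_CUBIC))
im=eyes.get_image('wrist'); cv2.imwrite('pics/n_wrist.png',im[:,:,::-1])
E
```

```text
clock: 24.07
ee_pos: [0.4721, 0.0311, 0.0911]
orientation: [[-0.998, -0.066, 0.002], [-0.066, 0.998, -0.0], [-0.002, -0.0, -1.0]]
wrist_force: [0.1, -0.0, -2.7]
opening: 0.0244
[0.47205241 0.03108882 0.09111167] 0.02438099233316468
```

View pics/n_side.png

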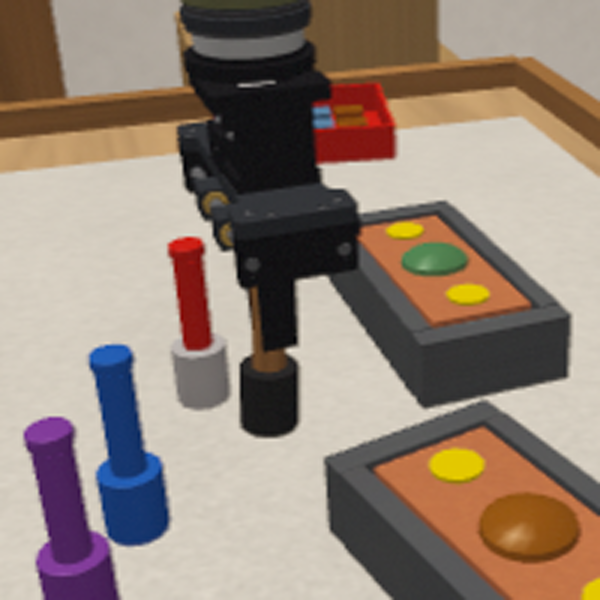

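View pics/n_wrist.png

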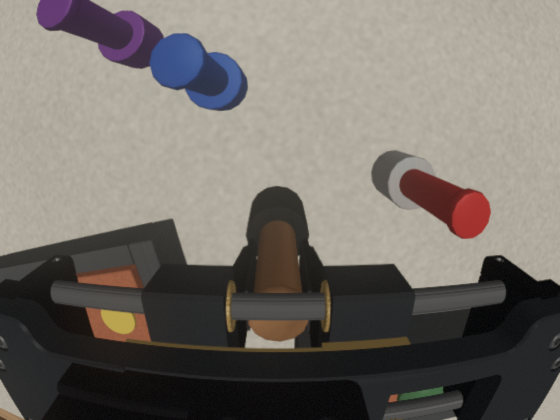

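The head has moved up the wrist image (top edge at row 187, was 202), so the mallet has rotated a few degrees about the jaw axis. I'll stand it on the bench here, let go and regrip it straight before a final probe of both pads.

```bash
python3 -m crank '0 0 -0.01 0;0 0 -0.02 0;0 0 -0.024 0;0 0 -0.026 0;0 0 -0.027 0'; python3 -m crank '0 0 0 0;0 0 0 0;0 0 0 0' 0.03;python3 -m crank '0 0 0 0;0 0 0 0;0 0 0 0;0 0 0 0;0 0 0 0' 0.05; python3 - <<'E'
from h import *
s=monitor.sense(); print(s['ee_pos'],s['opening'])
im=eyes.get_image('side'); cv2.imwrite('pics/o_side.png',cv2.resize(im[100:300,130:330,::-1],None,fx=3,fy=3,interpolation=cv2.INTER_CUBIC))
im=eyes.get_image('wrist'); cv2.imwrite('pics/o_wrist.png',im[:,:,::-1])
E
```

```text
clock: 24.58
ee_pos: [0.4731, 0.0312, 0.0648]
orientation: [[-0.998, -0.066, 0.003], [-0.066, 0.998, 0.0], [-0.003, 0.0, -1.0]]
wrist_force: [-1.6, 0.7, 11.5]
opening: 0.0243
clock: 24.83
ee_pos: [0.471, 0.0311, 0.0628]
orientation: [[-0.998, -0.066, -0.001], [-0.066, 0.998, 0.0], [0.001, 0.0, -1.0]]
wrist_force: [-1.1, 0.1, -0.2]
opening: 0.0296
clock: 25.25
ee_pos: [0.4714, 0.0311, 0.0636]
orientation: [[-0.998, -0.066, -0.0], [-0.066, 0.998, 0.0], [0.0, 0.0, -1.0]]
wrist_force: [-0.7, 0.7, 0.0]
opening: 0.0495
[0.47139119 0.03112392 0.06358566] 0.049510786402548385
```

View pics/o_side.png

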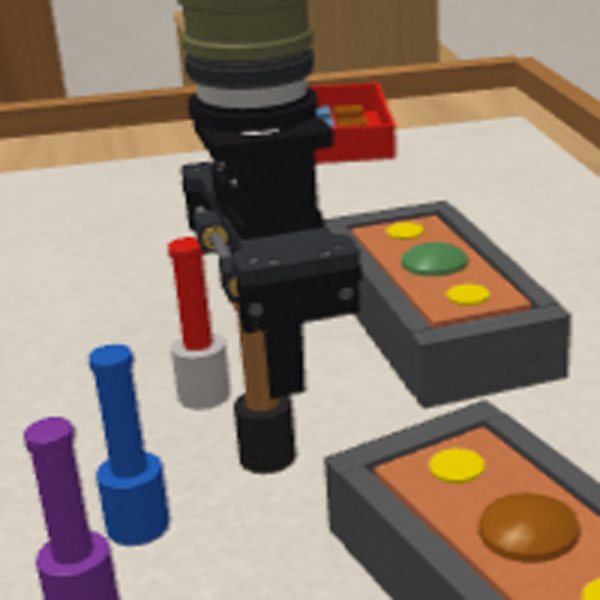

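View pics/o_wrist.png

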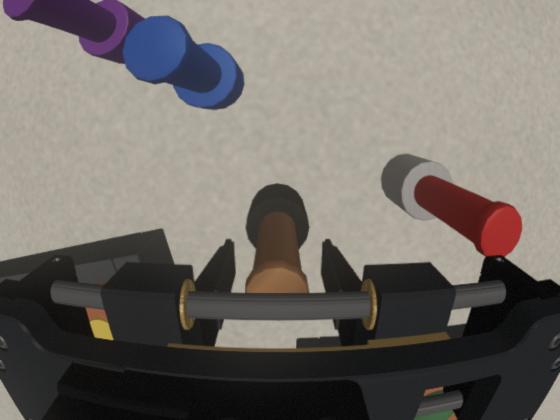

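The mallet now stands upright on its own between the open fingers, with its handle centred at column 276 and nearer -x than the fingers. Measuring the x offset before I regrip.

```bash
python3 - <<'E'
from h import *
s=monitor.sense()
im=cv2.imread('pics/o_wrist.png')[:,:,::-1].copy()
for x in (.455,.460,.465,.470):
    print(x,wproj([x,.0312,.125],s).round(1),wproj([x-.013,.0312,.125],s).round(1),'headtop edge -x',wproj([x-.02,.0312,.045],s).round(1))
full=blobs(im,(0,0,0),(180,120,62),(240,170,315,260),50); print(full)
# side view head base: zoom(265,440)
for z,p in((.0,(218.3,252.5)),):print(plane('side',p,z))
E
```

```text
0.455 [281.  286.5] [283.5 255.7] headtop edge -x [282.2 189.9]
0.46 [280.1 297.5] [282.5 267.9] headtop edge -x [281.7 198. ]
0.465 [279.2 308.1] [281.5 279.6] headtop edge -x [281.1 206.1]
0.47 [278.3 318.3] [280.6 290.9] headtop edge -x [280.5 214. ]
[([277.15, 210.44], [247, 184, 61, 64, 1966])]
[0.45839859 0.03124648 0.        ]
```

```bash
python3 - <<'E'
from h import *
s=dict(monitor.sense()); s['ee_pos']=np.array([.47,.03,.2]); s['orientation']=np.diag([-1.,1,-1])
for off in (.0616,.0647,.0636):
  print(off,[(d,wproj([.47+d-.02,.03,.2-off+.045],s)[1].round(1)) for d in(0,-.004,-.008,-.012)])
E
python3 - <<'E'
import cv2
for n in('l','m','n','o'):
    im=cv2.imread(f'pics/{n}_wrist.png'); c=im[160:260,277].astype(int).sum(1); print(n,c[::3].tolist())
E
```

```text
0.0616 [(0, np.float64(217.1)), (-0.004, np.float64(210.7)), (-0.008, np.float64(204.3)), (-0.012, np.float64(197.8))]
0.0647 [(0, np.float64(215.6)), (-0.004, np.float64(209.3)), (-0.008, np.float64(203.0)), (-0.012, np.float64(196.5))]
0.0636 [(0, np.float64(216.1)), (-0.004, np.float64(209.8)), (-0.008, np.float64(203.4)), (-0.012, np.float64(197.0))]
l [305, 312, 310, 326, 311, 316, 312, 312, 429, 434, 432, 432, 429, 424, 102, 93, 94, 97, 100, 100, 117, 109, 119, 110, 151, 152, 157, 154, 155, 160, 147, 150, 155, 153]
m [535, 539, 525, 524, 528, 529, 534, 534, 528, 529, 523, 532, 452, 139, 130, 136, 129, 129, 135, 142, 138, 137, 134, 183, 187, 182, 181, 179, 177, 172, 180, 175, 173, 171]
n [525, 518, 502, 496, 495, 508, 517, 506, 507, 160, 154, 154, 148, 145, 144, 145, 156, 150, 150, 146, 170, 189, 191, 190, 192, 187, 186, 186, 185, 180, 178, 180, 174, 176]
o [499, 510, 513, 501, 490, 484, 486, 498, 170, 148, 146, 142, 139, 152, 154, 158, 153, 163, 183, 180, 183, 178, 183, 176, 179, 179, 175, 177, 172, 175, 172, 171, 173, 168]
```

```bash
python3 - <<'E'
from h import *
s=dict(monitor.sense()); s['ee_pos']=np.array([.47,.03,.2]); s['orientation']=np.diag([-1.,1,-1])
for off in (.0616,.0636):
  print(off,[(d,wproj([.47+d-.02,.03,.2-off],s)[1].round(1),wproj([.47+d-.013,.03,.2-off+.125],s)[1].round(1)) for d in(0,-.004,-.008,-.012)])
E
```

```text
0.0616 [(0, np.float64(199.0), np.float64(296.7)), (-0.004, np.float64(193.7), np.float64(287.7)), (-0.008, np.float64(188.4), np.float64(278.3)), (-0.012, np.float64(183.0), np.float64(268.7))]
0.0636 [(0, np.float64(198.4), np.float64(294.0)), (-0.004, np.float64(193.1), np.float64(285.1)), (-0.008, np.float64(187.8), np.float64(275.9)), (-0.012, np.float64(182.5), np.float64(266.4))]
```

The mallet is at x≈0.459, so the TCP is about 12 mm too far in +x. I'll centre and regrip.

```bash
python3 -m crank '-0.006 0 -0.001 0;-0.012 0 -0.002 0;-0.012 0 -0.002 0;-0.012 0 -0.002 0'; python3 - <<'E'
from h import *
s=monitor.sense(); print(s['ee_pos'],s['opening'])
im=eyes.get_image('wrist'); cv2.imwrite('pics/p_wrist.png',im[:,:,::-1]); c=im[160:260,277].astype(int).sum(1); print(160+np.argmax(c<300))
im=eyes.get_image('side'); cv2.imwrite('pics/p_side.png',cv2.resize(im[100:300,130:330,::-1],None,fx=3,fy=3,interpolation=cv2.INTER_CUBIC))
E
```

```text
clock: 25.68
ee_pos: [0.4588, 0.0311, 0.0614]
orientation: [[-0.998, -0.066, -0.0], [-0.066, 0.998, -0.0], [0.0, 0.0, -1.0]]
wrist_force: [0.8, -0.4, -0.7]
opening: 0.0499
[0.45880034 0.03113956 0.06140719] 0.04991736321515656
201
```

View pics/p_side.png

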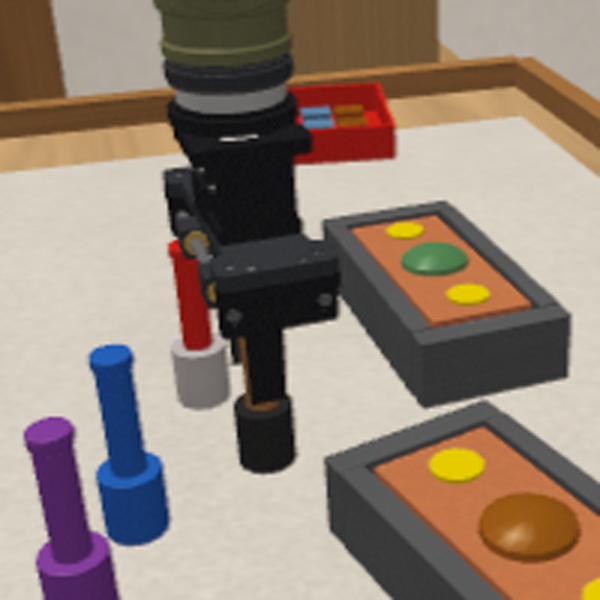

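Centred: head edge at row 201, as in the original grip. Grip, lift, go over A.

```bash
python3 -m crank '0 0 0 0;0 0 0 0;0 0 0 0;0 0 0 0;0 0 0 0' 0; python3 -m crank '0 0 0 0;0 0 0 0;0 0 0 0;0 0 0 0;0 0 0 0';python3 -m crank '0 0 0.01 0;0 0 0.04 0;0 0 0.08 0;0 0 0.11 0;0 0 0.13 0';python3 -m crank '0.02 0.027 0 0;0.04 0.054 0 0;0.06 0.081 0 0;0.08 0.108 0 0;0.1 0.135 0 0'; python3 -m crank '0.02 0.027 0 0;0.04 0.054 0 0;0.06 0.08 0 0;0.066 0.087 -0.02 0;0.066 0.087 -0.04 0';  python3 -m crank '0 0 -0.01 0;0 0 -0.02 0;0 0 -0.02 0;0 0 -0.02 0'
```

```text
clock: 26.2
ee_pos: [0.4595, 0.0311, 0.0617]
orientation: [[-0.998, -0.066, 0.0], [-0.066, 0.998, -0.0], [-0.0, -0.0, -1.0]]
wrist_force: [-0.6, -0.3, 0.1]
opening: 0.0233
clock: 26.62
ee_pos: [0.4591, 0.0312, 0.0613]
orientation: [[-0.998, -0.066, -0.001], [-0.066, 0.998, 0.0], [0.001, 0.0, -1.0]]
wrist_force: [-0.1, -0.8, -2.3]
opening: 0.0219
clock: 27.03
ee_pos: [0.4609, 0.0311, 0.1966]
orientation: [[-0.998, -0.066, 0.006], [-0.066, 0.998, -0.0], [-0.006, -0.001, -1.0]]
wrist_force: [1.0, -0.1, -2.3]
opening: 0.0221
clock: 27.45
ee_pos: [0.5603, 0.1675, 0.1925]
orientation: [[-0.998, -0.066, 0.001], [-0.066, 0.998, 0.0], [-0.001, -0.0, -1.0]]
wrist_force: [0.5, -1.1, -2.5]
opening: 0.0218
clock: 27.87
ee_pos: [0.6281, 0.2559, 0.1538]
orientation: [[-0.998, -0.069, 0.005], [-0.069, 0.998, 0.002], [-0.005, 0.002, -1.0]]
wrist_force: [-0.4, -0.8, -3.0]
opening: 0.0223
clock: 28.2
ee_pos: [0.6251, 0.2526, 0.1316]
orientation: [[-0.998, -0.066, -0.001], [-0.066, 0.998, -0.0], [0.001, -0.0, -1.0]]
wrist_force: [-0.2, 0.1, -2.1]
opening: 0.0219
```

```bash
python3 -m crank '0 0 -0.002 0;0 0 -0.004 0;0 0 -0.006 0;0 0 -0.008 0;0 0 -0.009 0'; python3 -m crank '0 0 -0.001 0;0 0 -0.002 0;0 0 -0.003 0;0 0 -0.003 0'; python3 -m crank '0 0 -0.001 0;0 0 -0.002 0;0 0 -0.002 0';
```

```text
clock: 28.62
ee_pos: [0.6254, 0.2531, 0.1227]
orientation: [[-0.998, -0.066, 0.0], [-0.066, 0.998, 0.0], [-0.0, 0.0, -1.0]]
wrist_force: [0.3, -0.2, -2.7]
opening: 0.0221
clock: 28.95
ee_pos: [0.6253, 0.2531, 0.1194]
orientation: [[-0.998, -0.066, -0.0], [-0.066, 0.998, -0.0], [0.0, -0.0, -1.0]]
wrist_force: [-0.6, -0.1, -2.4]
opening: 0.022
clock: 29.2
ee_pos: [0.6253, 0.2531, 0.1174]
orientation: [[-0.998, -0.066, -0.0], [-0.066, 0.998, -0.0], [0.0, -0.0, -1.0]]
wrist_force: [-0.7, 0.1, -2.6]
opening: 0.022
```

```bash
python3 - <<'E'
from h import *
s=monitor.sense(); print(s['ee_pos'],s['opening'])
im=eyes.get_image('side'); cv2.imwrite('pics/q_side.png',cv2.resize(im[60:230,200:350,::-1],None,fx=4,fy=3.5,interpolation=cv2.INTER_CUBIC))
E
```

```text
[0.62532537 0.25307169 0.11735394] 0.021955818857323683
```

View pics/q_side.png

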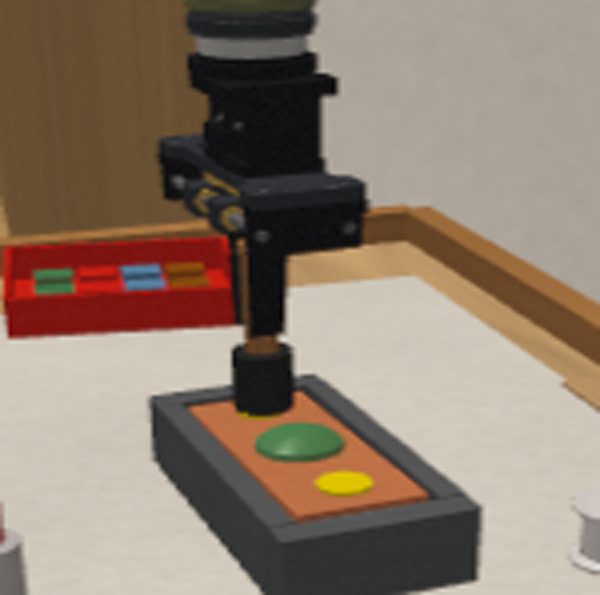

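```bash
python3 -m crank '0 0 -0.0005 0;0 0 -0.001 0;0 0 -0.001 0'; python3 -m crank '0 0 -0.0005 0;0 0 -0.001 0;0 0 -0.001 0'; python3 -m crank '0 0 -0.0005 0;0 0 -0.001 0;0 0 -0.001 0'
```

```text
clock: 29.5
ee_pos: [0.6254, 0.2531, 0.1166]
orientation: [[-0.998, -0.066, -0.0], [-0.066, 0.998, -0.0], [0.0, -0.0, -1.0]]
wrist_force: [0.0, 0.5, -1.7]
opening: 0.0222
clock: 29.75
ee_pos: [0.6258, 0.2532, 0.1162]
orientation: [[-0.998, -0.066, 0.001], [-0.066, 0.998, 0.0], [-0.001, 0.0, -1.0]]
wrist_force: [0.9, 0.3, 0.0]
opening: 0.0221
clock: 30.0
ee_pos: [0.6264, 0.2533, 0.1161]
orientation: [[-0.998, -0.066, 0.002], [-0.066, 0.998, 0.0], [-0.002, 0.0, -1.0]]
wrist_force: [0.1, -0.1, 4.4]
opening: 0.022
```

A is a hard stop at TCP ≈0.1163. Now the same probe at B.

```bash
python3 -m crank '0 0 0.03 0;0 0 0.064 0;0 0 0.064 0;0.002 -0.03 0.064 0;0.004 -0.065 0.064 0'; python3 -m crank '0.002 -0.035 0 0;0.004 -0.074 0 0;0.004 -0.074 0 0;0.004 -0.074 -0.025 0;0.004 -0.074 -0.047 0'; python3 -m crank '0 0 -0.002 0;0 0 -0.004 0;0 0 -0.006 0;0 0 -0.008 0;0 0 -0.01 0'; python3 -m crank '0 0 -0.001 0;0 0 -0.002 0;0 0 -0.003 0;0 0 -0.003 0'
```

```text
clock: 30.42
ee_pos: [0.6292, 0.1893, 0.1786]
orientation: [[-0.998, -0.07, 0.001], [-0.07, 0.998, 0.001], [-0.001, 0.001, -1.0]]
wrist_force: [0.2, -0.1, -2.8]
opening: 0.0223
clock: 30.83
ee_pos: [0.6343, 0.1133, 0.1318]
orientation: [[-0.998, -0.064, 0.003], [-0.064, 0.998, 0.001], [-0.003, 0.0, -1.0]]
wrist_force: [-0.6, -0.1, -3.1]
opening: 0.0221
clock: 31.25
ee_pos: [0.6344, 0.1145, 0.1231]
orientation: [[-0.998, -0.067, 0.003], [-0.067, 0.998, 0.0], [-0.003, 0.0, -1.0]]
wrist_force: [0.5, 0.6, -2.7]
opening: 0.0218
clock: 31.58
ee_pos: [0.6335, 0.1142, 0.1187]
orientation: [[-0.998, -0.066, 0.0], [-0.066, 0.998, 0.0], [-0.0, 0.0, -1.0]]
wrist_force: [0.4, 0.0, -1.5]
opening: 0.022
```

```bash
python3 -m crank '0 0 -0.0005 0;0 0 -0.001 0;0 0 -0.001 0'; python3 -m crank '0 0 -0.0005 0;0 0 -0.001 0;0 0 -0.001 0'; python3 -m crank '0 0 -0.0005 0;0 0 -0.001 0;0 0 -0.001 0'
```

```text
clock: 31.83
ee_pos: [0.6339, 0.1142, 0.1186]
orientation: [[-0.998, -0.066, 0.001], [-0.066, 0.998, 0.0], [-0.001, 0.0, -1.0]]
wrist_force: [-1.8, -0.4, 1.8]
opening: 0.0222
clock: 32.08
ee_pos: [0.6345, 0.1143, 0.1185]
orientation: [[-0.998, -0.066, 0.003], [-0.066, 0.998, 0.0], [-0.003, 0.0, -1.0]]
wrist_force: [-1.1, -0.1, 5.9]
opening: 0.0217
clock: 32.33
ee_pos: [0.635, 0.1143, 0.1185]
orientation: [[-0.998, -0.066, 0.004], [-0.066, 0.998, 0.0], [-0.004, 0.0, -1.0]]
wrist_force: [-2.2, 0.5, 8.6]
opening: 0.0218
```

B is hard at 0.1185 and A at 0.1162, a 2.3 mm difference. To tell which one is at 58 mm, I'll touch the bench lightly with this firm grip to get the absolute offset.

```bash
python3 -m crank '0 0 0.03 0;0 0 0.07 0;0 0 0.08 0;-0.03 -0.015 0.08 0;-0.065 -0.03 0.08 0'; python3 -m crank '-0.035 -0.018 0 0;-0.07 -0.036 0 0;-0.105 -0.053 0 0;-0.105 -0.053 0 0;-0.105 -0.053 -0.02 0'; python3 -m crank '0 0 -0.03 0;0 0 -0.06 0;0 0 -0.085 0;0 0 -0.1 0;0 0 -0.1 0'; python3 -m crank '0 0 0 0;0 0 0 0;0 0 -0.002 0;0 0 -0.002 0'
```

```text
clock: 32.75
ee_pos: [0.5696, 0.0841, 0.1964]
orientation: [[-0.998, -0.067, 0.003], [-0.067, 0.998, -0.0], [-0.003, -0.0, -1.0]]
wrist_force: [-0.3, -1.5, -2.2]
opening: 0.0221
clock: 33.17
ee_pos: [0.464, 0.0303, 0.1783]
orientation: [[-0.998, -0.065, 0.008], [-0.065, 0.998, -0.0], [-0.008, -0.001, -1.0]]
wrist_force: [2.1, 0.3, -1.6]
opening: 0.0218
clock: 33.58
ee_pos: [0.4595, 0.0313, 0.0706]
orientation: [[-0.998, -0.066, -0.009], [-0.066, 0.998, 0.0], [0.009, 0.001, -1.0]]
wrist_force: [-1.1, -0.2, -2.9]
opening: 0.0221
clock: 33.92
ee_pos: [0.4645, 0.0311, 0.075]
orientation: [[-0.998, -0.066, 0.003], [-0.066, 0.998, -0.0], [-0.003, -0.0, -1.0]]
wrist_force: [-0.3, 0.4, -2.1]
opening: 0.0219
```

```bash
python3 -m crank '0 0 -0.003 0;0 0 -0.006 0;0 0 -0.009 0;0 0 -0.01 0;0 0 -0.01 0'; python3 -m crank '0 0 -0.001 0;0 0 -0.002 0;0 0 -0.002 0'; python3 -m crank '0 0 -0.001 0;0 0 -0.001 0;0 0 -0.001 0';
```

```text
clock: 34.33
ee_pos: [0.463, 0.0311, 0.0631]
orientation: [[-0.998, -0.066, -0.001], [-0.066, 0.998, 0.0], [0.001, 0.0, -1.0]]
wrist_force: [-0.7, 0.4, -2.1]
opening: 0.0222
clock: 34.58
ee_pos: [0.4634, 0.0311, 0.0615]
orientation: [[-0.998, -0.066, -0.0], [-0.066, 0.998, 0.0], [0.0, 0.0, -1.0]]
wrist_force: [-0.0, -0.1, -1.6]
opening: 0.022
clock: 34.83
ee_pos: [0.4634, 0.0311, 0.0606]
orientation: [[-0.998, -0.066, -0.0], [-0.066, 0.998, -0.0], [0.0, -0.0, -1.0]]
wrist_force: [-0.6, -0.2, -1.6]
opening: 0.022
```

```bash
python3 -m crank '0 0 -0.0005 0;0 0 -0.001 0;0 0 -0.001 0'; python3 -m crank '0 0 -0.0005 0;0 0 -0.001 0;0 0 -0.001 0'; python3 -m crank '0 0 0 0'
```

```text
clock: 35.08
ee_pos: [0.4639, 0.0311, 0.0601]
orientation: [[-0.998, -0.066, 0.001], [-0.066, 0.998, -0.0], [-0.001, -0.0, -1.0]]
wrist_force: [-0.0, 0.7, 0.4]
opening: 0.0222
clock: 35.33
ee_pos: [0.4647, 0.0311, 0.0601]
orientation: [[-0.998, -0.066, 0.002], [-0.066, 0.998, -0.0], [-0.002, -0.0, -1.0]]
wrist_force: [-1.4, 0.6, 5.1]
opening: 0.022
clock: 35.42
ee_pos: [0.4647, 0.0311, 0.0602]
orientation: [[-0.998, -0.066, 0.002], [-0.066, 0.998, -0.0], [-0.002, -0.0, -1.0]]
wrist_force: [-0.3, 0.5, 5.6]
opening: 0.0222
```

Bench contact is at 0.0602, so B's pad top is at 58.3 mm, which is its stop. A reads the same or slightly lower (56 mm), so both ends are fully down and need no more tapping. The mallet is already standing on clear bench: ease off, release and retreat straight up.

```bash
python3 -m crank '0 0 0.001 0;0 0 0.0015 0;0 0 0.0015 0'; python3 -m crank '0 0 0 0;0 0 0 0;0 0 0 0;0 0 0 0' 0.03;python3 -m crank '0 0 0 0;0 0 0 0;0 0 0 0;0 0 0 0;0 0 0 0' 0.07; python3 -m crank '0 0 0.02 0;0 0 0.05 0;0 0 0.09 0;0 0 0.13 0;0 0 0.17 0'; python3 -m crank '0 0 0 0;-0.03 -0.01 0.02 0;-0.06 -0.02 0.03 0;-0.06 -0.02 0.03 0;-0.06 -0.02 0.03 0'; python3 - <<'E'
from h import *
s=monitor.sense(); print(s['ee_pos'],s['opening'])
for n in('side','top','wrist'):
    im=eyes.get_image(n); cv2.imwrite(f'pics/z_{n}.png',im[:,:,::-1])
    print(blobs(im,(22,150,70),(34,255,255),(230,140,320,230) if n=='side' else (140,140,280,210)))
E
```

```text
clock: 35.67
ee_pos: [0.4634, 0.0311, 0.06]
orientation: [[-0.998, -0.066, 0.0], [-0.066, 0.998, -0.0], [-0.0, -0.0, -1.0]]
wrist_force: [0.3, 0.6, 1.3]
opening: 0.0224
clock: 36.0
ee_pos: [0.4635, 0.0311, 0.0601]
orientation: [[-0.998, -0.066, -0.0], [-0.066, 0.998, 0.0], [0.0, 0.0, -1.0]]
wrist_force: [0.3, -0.3, 0.1]
opening: 0.0297
clock: 36.42
ee_pos: [0.4635, 0.0311, 0.0602]
orientation: [[-0.998, -0.066, 0.0], [-0.066, 0.998, -0.0], [-0.0, -0.0, -1.0]]
wrist_force: [-0.1, -0.2, -0.5]
opening: 0.0581
clock: 36.83
ee_pos: [0.4629, 0.0311, 0.2317]
orientation: [[-0.998, -0.066, -0.001], [-0.066, 0.998, 0.0], [0.0, 0.0, -1.0]]
wrist_force: [1.2, -0.2, -0.2]
opening: 0.0702
clock: 37.25
ee_pos: [0.4035, 0.0109, 0.2612]
orientation: [[-0.998, -0.065, 0.004], [-0.065, 0.998, -0.0], [-0.004, -0.001, -1.0]]
wrist_force: [0.2, 0.8, -0.0]
opening: 0.0702
[0.40346976 0.0108566  0.26118607] 0.07021505416070477
[([264.55, 176.43], [259, 174, 12, 6, 56]), ([285.47, 197.81], [279, 195, 14, 7, 81])]
[([179.19, 174.15], [173, 168, 13, 13, 137]), ([240.17, 177.2], [234, 171, 13, 13, 138])]
[]
```

View pics/z_side.png

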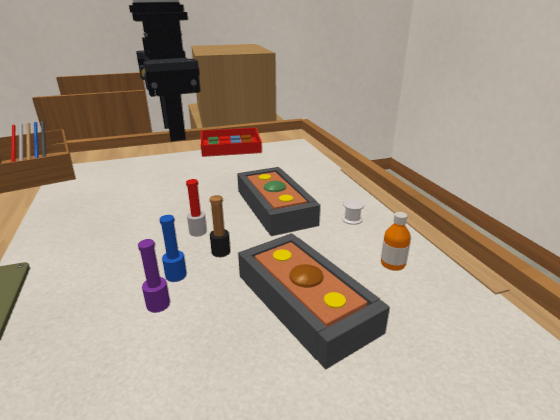

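View pics/z_top.png

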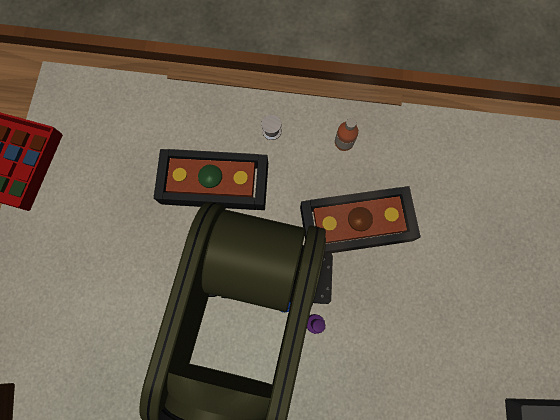

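View pics/z_wrist.png

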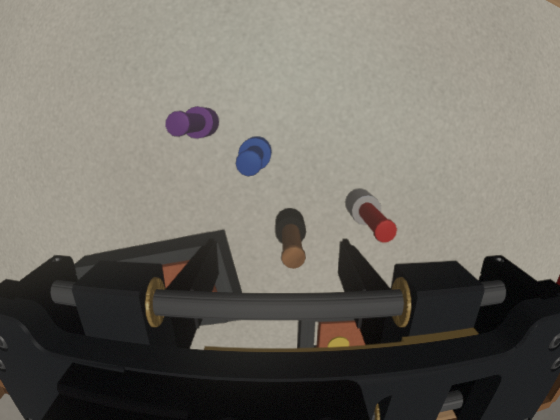

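The mallet stands upright alone (side (220,228), wrist (291,235)), the insert is down in its frame, and the steel mallet, spool, flux bottle, spare mould and decoys sit at their original pixels. Near-end gap visibility (about 1.1 px against 1.2 px predicted for level) agrees that B is level. Handing in.

```bash
python3 - <<'E'
from bench import workorder
print(workorder.finish_job())
E
```

```text
the job is handed in; nothing more can be done
None
```

I tapped the green-jewel insert down with the rubber mallet, alternating pads A, B, A, B, A, B in small pushes, until each end met a hard stop. One check disagrees: pad A may sit about 2 mm below pad B. I then stood the mallet upright on clear bench, let go and handed the job in at about 37 s.

- **Tilt and force:** The contact heights imply no more than about 3° of tilt between taps. The wrist force reading stayed under about 13 N.
- **Pad B:** Its top is about 58.3 mm above the bench, measured by touching the mallet to the bench for reference. The side view agrees that this end is level with the frame.
- **Pad A:** It was also at a hard stop, but mallet contact put it about 2.3 mm lower than B, near 56 mm. The side camera also showed it about 2 mm lower, though it is only good to about 1 mm. I could not find the cause, and an end cannot be raised, so I left it.
- **Mallet slip:** Part-way through, the mallet had turned slightly in the fingers. I stood it on the bench, regripped it straight, and pressed both pads once more as a check.
- **Final pictures:** The mallet is standing free. The spare mould, steel mallet, spool, flux bottle and look-alikes appear unmoved, and the robot is clear of everything. I saw no sign of anything touching the jewel, but did not measure it separately.

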